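# Reset the ratchet tin clamp at the paint bench

## Robot

A 6-joint arm with a two-finger parallel gripper is mounted at the origin on the work surface. World frame = base frame: x ahead of the robot, y to its left, z up, the work surface at z = 0. Lengths are in m, angles in rad, forces in N, time in s.
With the tool pointing down it reaches from about 0.375 to 0.9 m from the base axis. Payload 3.1 kg.
Tool frame: the origin (TCP) lies on the centre line of the jaws, within the pads' length; the fingertips stand 19 mm ahead of it and the grasp point (between the pads) is the TCP (manip.tip_reach is the distance from the TCP to the fingertips, in m); z points along the fingers, y is the line along which they close (so a half turn about z gives the same grasp; the last joint's range is limited). The gripper opens to 85 mm and grips with 20 to 120 N. Pads are 22 mm wide; open, the fingers measure 114 mm over their backs; the gripper's body (76 mm by 85 mm) begins 54 mm behind the grasp point. The pads swing forward as they close: fully open they stand 13 mm farther back than shut.
Start: joints at [1.089, 0.527, 1.433, -0, 1.181, -0.178], TCP at [0.186, 0.597, 0.25] pointing down, gripper open.
Joint ranges: [-3.08, 3.08], [-0.75, 2.2], [0.22, 2.44], [-1.43, 4.57], [0, 2.65], [-2.85, 2.85]. Speed limits (rad/s): [2.79, 2.79, 3.14, 3.14, 3.14, 3.14].

## Interface

Orientations are given as a unit quaternion [x, y, z, w].
In Python, from station import manip gives the robot as it stands. The module is installed in compiled form; this text tells all that it offers.
- The arm moves only by the tool step_arm, never from a script. Its argument "commands" is one flat list of numbers, 6 for each row, row after row: the shift along the tool's x, y, z in m, then the turn, a rotation vector about the tool's x, y, z in degrees. A call has exactly 10 rows; each row is the pose to reach, as a shift and turn from the pose commanded when the call began, along the tool's axes at that moment; what a row does not reach only later rows make up. A row lasts 1/10 s, in which the tool goes at most 50 mm and 8.59 degrees, less where a joint would pass 70% of its speed; a pose out of reach is approached as far as the arm can. A call with a gripper value outside its range is refused whole. "jaw" is the opening in per cent of the stroke, from 0 (shut) to 100 (fully open), set as the call begins (left out, the last holds). The fingers move at their own pace and stop on an object; "grip_force" is the grip in N (left out, the last holds). Time passes only in rows, so rows that repeat a pose let the fingers close, or fill a call up. It gives the time, the measured TCP pose, the force, the opening and the grip force at its end, in the units of the state.
- manip.sense(): the state, without advancing time (a new reading comes with each control period).
- manip.snapshot(name): name is "side" or "top" or "wrist"; returns a dict with "pixels" (480x640x3 uint8, blue, green, red), "fx", "fy", "cx", "cy" (pixels), "R" (3x3) and "t" (3): a world point X has camera coordinates R X + t; the wrist camera has in their place "mount" (4x4, takes a point from camera to tool coordinates, whose origin is the TCP and whose axes are the flange's). Camera axes: x right, y down, z forward; pixel columns grow to the right and rows downward; lengths in m; the calibration is good to about 2 mm. A picture is of the moment at which its call begins: read the wrist's pose just before it. There is no depth.
- manip.sign_off(): hands the job in; it is judged then, once.
The state is a dict: "t": time; "q": joint angles; "qd": joint speeds; "tau": joint torques, N m; "tcp_pos": TCP position; "tool_rot": TCP orientation; "force": force on the tool from outside, world axes, zero at the start; "ft_torque": the same for the moment, N m; "finger_gap": opening from 0.0 (shut) to 1.0 (fully open); "gripper_force": force on a finger pad.
Only numpy, scipy, OpenCV 4.12 (cv2) and the standard library are available. Lean on these libraries where they do the work, as an engineer would, in place of code of your own. Each camera call takes 0.05 s, during which the arm holds its last target. There are 200 camera calls.

## Task

Open the jaw of the sloping tin clamp to the green mark for the next tin size. The ratchet is set to tighten: push its orange direction lever fully over to the left as the robot sees it, swing the black-knobbed handle well over to the right to check that it free-wheels with the jaw staying put, then pull the handle to the left until the jaw's red pointer stands against the green mark. Never tighten the jaw, move it only with the handle, leave the lever set to the left and the other things on the bench undisturbed.

Things in the scene. Friction and masses are not known exactly. Their poses are not given: they have to be found in the camera images.
- deck: Aluminium top of the fixed clamp stand, a 360 x 360 mm plate tilted 0.5 rad (28.6 degrees), low edge towards the robot. Origin on its upper face, on the left-right middle line, 190 mm below the high edge, 100 mm above the bench. Deck frame: x up the slope (away from the robot), y left as the robot sees it, z square to the deck. Work with the tool square to the deck, leaning back to the robot.
- spindle_axis (a point): Ratchet spindle axis on the deck's upper face, 50 mm up the slope from the deck's origin; the axis is the deck's z. The steel head above it is a disc of 46 mm radius, top 43 mm off the deck, extended 64 mm wide to 90 mm from the axis towards the knob, then a 20 mm wide bar to the knob.
- knob_top (a point): Centre of the top of the handle's black knob: an upright fixed round grip, 26 mm across and 57 mm tall (43 to 100 mm off the deck, square to it), 150 mm from the spindle axis.
- lever_tip (a point): On the top edge of the orange direction lever, 5 mm short of its free end. The lever is an upright fin 10 mm thick, 72 mm long, 50 to 72 mm off the deck. Its pivot is on the head, 65 mm from the spindle axis on the line to the knob; from there it points back over the spindle. This point is 60 mm from the pivot.
- lamp_bar (a point): Middle of the lamp bar's axis: a level bar, 24 mm thick, 370 mm long left to right, on two thin posts 172 mm either side of the middle. It runs about 190 mm above the direction lever, so a tool pointing straight down cannot reach the lever; one square to the deck passes below and in front of the bar.
- handle (a joint): Handle angle about the deck's z, rad: 0 = knob straight down the slope, positive = knob to the right (knob at spindle + 150 mm x (-cos, -sin) in deck x, y). Stops at -0.75 and 0.75; starts -0.60 to -0.35 (left). About 3 N at the knob to free-wheel, 7 to 8 N to drive; stays where left. Teeth are 0.31 rad apart: up to that much of a pull is lost before it bites.
- selector (a joint): Direction lever angle relative to the handle, rad, stops at -0.45 and 0.45: negative = free end to the right (tighten), positive = free end to the left (open; above 0.3). Starts -0.45 to -0.38. Stays where left; 3 to 6 N at its tip moves it. Set to open, pulling the knob left opens the jaw and pushing it right only clicks; set to tighten, pushing it right tightens.
- jaw (a joint): Travel of the blue jaw to the right, m: 0 at the start, positive = opened, negative = tightened; 0.030 m per rad of driven handle. It stays where it is left.
- gauge (a joint): Place of the green mark on the same scale, m: the pointer stands at it when joint jaw equals joint gauge; 0.014 to 0.027. The mark stays still.
- pointer (a point): Tip of the red pointer on the blue jaw (jaw 55 mm wide up the slope, 14 mm thick, 58 mm tall), near the deck's high edge, 128 mm up the slope from the spindle, 10 mm off the deck.
- green_mark (a point): Where the pointer tip should stand: middle of the near edge of the green block (10 mm wide left to right, 26 mm long, 17 mm tall). Axes as the deck's.
- mix_cup: Bystander, loose: black open mixing cup, 100 mm across, 105 mm tall. Origin at the centre of its underside. Leave it alone.
- tin_blue: Bystander, loose: paint tin with a blue band, 84 mm across, 115 mm tall. Origin at the centre of its underside. Leave it alone.
- tin_white: Bystander, loose: blue paint tin with a white band, 84 mm across, 115 mm tall. Origin at the centre of its underside. Leave it alone.
- hardener: Bystander, loose: white bottle with a red cap, 56 mm across, 130 mm tall. Origin at the centre of its underside. Leave it alone.
- stir_blade: Bystander, loose: steel stirring spatula with a black handle, 200 mm long, lying flat. Origin at the centre of its underside. Leave it alone.
- small_cup: Bystander, loose: small white cup, 76 mm across, 80 mm tall. Origin at the centre of its underside. Leave it alone.
- tin_lid: Bystander, loose: round steel tin lid, 96 mm across, 7 mm thick, lying flat. Origin at the centre of its underside. Leave it alone.

How it is judged:
By the outcome, as a careful person would: the job done as asked, in the order asked, and still so for the second after the job is handed in, with the robot touching nothing.
It also fails if it takes over 64 s, if anything falls off the work surface, if the arm or the gripper's body presses on something with over 40 N, if the wrist force passes 120 N, or if a joint passes its speed limit or range.

## Working session

There is one attempt and no reset: what is moved stays moved. The work goes in short steps, Python scripts to look and compute and a tool call to move; the robot and the scene stay as the last step left them, time stands still between calls to the robot, and variables do not carry over. Pictures are saved under pics/ and viewed, at most 10 in all, crops included, and the job is handed in when it is done.

Besides the shell and the picture viewer there is one more tool, called after "Call:" by a JSON object that holds its "method" and its "body". step_arm: Moves the arm, as the interface text tells. Its arguments: {"type":"object","properties":{"commands":{"type":"array","items":{"type":"number"}},"jaw":{"type":"number"},"grip_force":{"type":"number"}},"required":["commands"]}

```bash
mkdir -p pics
cat > h.py <<'E'
import numpy as np, cv2
from station import manip
from scipy.spatial.transform import Rotation as Ro
def snap(n):
    s=manip.sense(); d=manip.snapshot(n)
    if n=='wrist':
        T=np.eye(4);T[:3,:3]=Ro.from_quat(s['tool_rot']).as_matrix();T[:3,3]=s['tcp_pos']
        C=np.linalg.inv(T@np.array(d['mount'])); d['R'],d['t']=C[:3,:3],C[:3,3]
    d['R']=np.array(d['R']);d['t']=np.array(d['t']);return d
def ray(d,u,v):
    o=-d['R'].T@d['t']; r=d['R'].T@np.array([(u-d['cx'])/d['fx'],(v-d['cy'])/d['fy'],1]);return o,r/np.linalg.norm(r)
def proj(d,X):
    c=d['R']@np.array(X)+d['t'];return [d['fx']*c[0]/c[2]+d['cx'],d['fy']*c[1]/c[2]+d['cy']]
def tri(a,b):
    (o,r),(p,q)=a,b; s=np.linalg.lstsq(np.c_[r,-q],p-o,rcond=None)[0]
    A=o+s[0]*r;B=p+s[1]*q;return (A+B)/2,np.linalg.norm(A-B)
def plane(rr,P,n):
    o,r=rr;return o+r*np.dot(np.array(P)-o,n)/np.dot(r,n)
E
python3 - <<'E'
from h import *
s=manip.sense();print(s, manip.tip_reach)
for n in('side','top'):
    d=snap(n);cv2.imwrite(f'pics/{n}0.png',d['pixels']);print(n,-d['R'].T@d['t'],d['R'][2],d['fx'])
E
```

```text
{'t': 0.0, 'q': array([ 1.08951856e+00,  5.28473560e-01,  1.43389168e+00,  8.20733019e-06,
        1.18136416e+00, -1.78495657e-01]), 'qd': array([-0.00010583,  0.00147168, -0.00041215,  0.00114846, -0.00106666,
       -0.00163285]), 'tau': array([-7.36849711e-05, -4.42339075e+01, -1.78027743e+01, -1.75529685e-04,
        8.21525522e-03, -1.25207117e-05]), 'tcp_pos': array([0.18601738, 0.59598495, 0.24933239]), 'tool_rot': array([ 1.50814880e-01,  9.88561445e-01, -1.00953685e-03, -3.49674706e-04]), 'force': array([-0.45970283,  0.22311767, -0.6539797 ]), 'ft_torque': array([ 0.02161559, -0.01883966, -0.00698567]), 'gripper_force': 0.0, 'finger_gap': 0.9991090887441898} 0.019
side [ 0.45994669 -1.1257987   1.11999718] [ 0.06711179  0.78020877 -0.62190858] 497.10260479391786
top [0.44440856 0.00529337 1.31463714] [ 0.10816589 -0.01309617 -0.99404659] 444.0873016457903
```

View pics/side0.png

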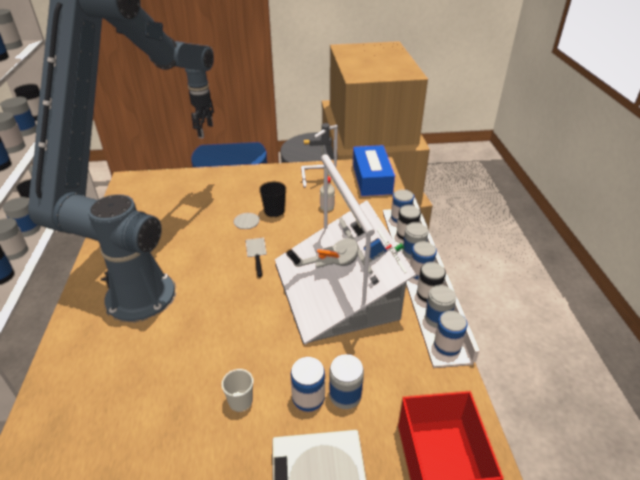

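View pics/top0.png

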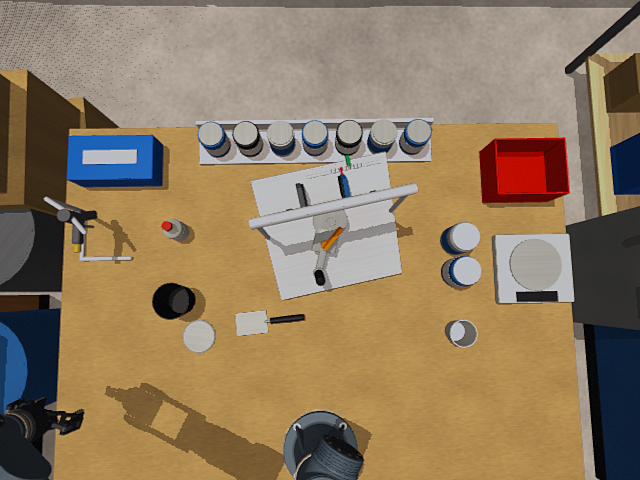

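The side view shows the tilted deck at about (340,270). In the top view its corners are roughly (252,182), (386,153), (401,272) and (282,299). The knob is at about (320,278), the orange lever at (332,238), the red pointer at (341,170) and the green mark at (348,160). The lamp bar runs from (252,223) to (415,189).

```bash
cat >> h.py <<'E'
def deckframe(d,corners):
    # corners hl,hr,lr,ll px in top view
    hz,lz=0.1+.19*np.sin(.5),0.1-.17*np.sin(.5)
    P=[plane(ray(d,*c),[0,0,z],[0,0,1]) for c,z in zip(corners,[hz,hz,lz,lz])]
    return P
def blobs(px,lo,hi,roi,mina=6):
    h=cv2.cvtColor(px,cv2.COLOR_BGR2HSV);m=cv2.inRange(h,np.array(lo),np.array(hi));k=np.zeros_like(m);x0,y0,x1,y1=roi;k[y0:y1,x0:x1]=m[y0:y1,x0:x1]
    c,_=cv2.findContours(k,cv2.RETR_EXTERNAL,cv2.CHAIN_APPROX_NONE)
    return k,[x for x in c if len(x)>=mina]
E
python3 - <<'E'
from h import *
d=snap('top');px=d['pixels']
P=deckframe(d,[(252,182),(386,153),(401,272),(282,299)])
print(np.round(P,3))
for a,b in((0,1),(3,2),(3,0),(2,1)):
    v=P[b]-P[a];print(np.linalg.norm(v),np.arctan2(v[1],v[0]))
for n,lo,hi in(('orange',(8,150,120),(20,255,255)),('green',(45,100,40),(80,255,255)),('red',(0,150,100),(5,255,255)),('red2',(172,150,100),(180,255,255)),('black',(0,0,0),(180,255,50))):
    for nm,roi in(('top',(250,150,405,300)),('side',(270,200,420,340))):
        dd=d if nm=='top' else snap('side')
        k,c=blobs(dd['pixels'],lo,hi,roi)
        for x in c: print(n,nm,np.round(cv2.minAreaRect(x),1).tolist() if 0 else cv2.minAreaRect(x),cv2.boundingRect(x))
a=cv2.resize(px[140:310,235:415],None,fx=3.5,fy=3.5,interpolation=cv2.INTER_CUBIC);cv2.imwrite('pics/top1.png',a)
E
```

```text
[[ 0.726  0.164  0.191]
 [ 0.798 -0.185  0.191]
 [ 0.495 -0.246  0.018]
 [ 0.422  0.101  0.018]]
0.3561086844095051 -1.366179073008619
0.3552576465359903 -1.3656258019580163
0.35474032520196513 0.20229102127331158
0.3545713690681277 0.19954169360962157
orange top ((278.38238525390625, 295.0294494628906), (6.063390731811523, 0.7276068925857544), 75.96376037597656) (278, 292, 2, 7)
orange top ((328.5, 291.0), (3.0, 0.0), 180.0) (327, 291, 4, 1)
orange top ((373.5, 280.0), (3.0, 0.0), 180.0) (372, 280, 4, 1)
orange top ((402.0, 270.0), (4.0, 0.0), -90.0) (402, 268, 1, 5)
orange top ((401.0, 262.5), (5.0, 0.0), -90.0) (401, 260, 1, 6)
orange top ((400.0, 255.5), (3.0, 0.0), -90.0) (400, 254, 1, 4)
orange top ((399.0, 247.5), (5.0, 0.0), -90.0) (399, 245, 1, 6)
orange top ((398.5, 239.5), (5.0, 1.0), 90.0) (398, 237, 2, 6)
orange top ((332.0000305175781, 238.00003051757812), (8.485280990600586, 26.870054244995117), 45.0) (321, 229, 22, 22)
orange top ((395.0, 217.5), (5.0, 0.0), -90.0) (395, 215, 1, 6)
orange top ((393.0, 201.0), (4.0, 0.0), -90.0) (393, 199, 1, 5)
orange top ((250.800003
[... 1857 characters left out ...]
 ((255.3000030517578, 153.6000213623047), (2.2360682487487793, 11.627553939819336), 63.43495178222656) (250, 150, 11, 7)
black side ((293.54119873046875, 256.9647216796875), (13.666619300842285, 4.555539608001709), 49.398704528808594) (288, 251, 12, 13)
black side ((400.60003662109375, 236.80001831054688), (3.5777084827423096, 0.8944271206855774), 26.56505012512207) (399, 236, 4, 3)
black side ((357.5000305175781, 229.50003051757812), (8.485280990600586, 4.242640495300293), 45.0) (354, 226, 9, 8)
black side ((408.56756591796875, 219.59458923339844), (18.412687301635742, 6.247161388397217), 9.462322235107422) (400, 215, 19, 8)
black side ((276.5, 207.5), (15.0, 13.0), 90.0) (270, 200, 14, 16)
```

View pics/top1.png

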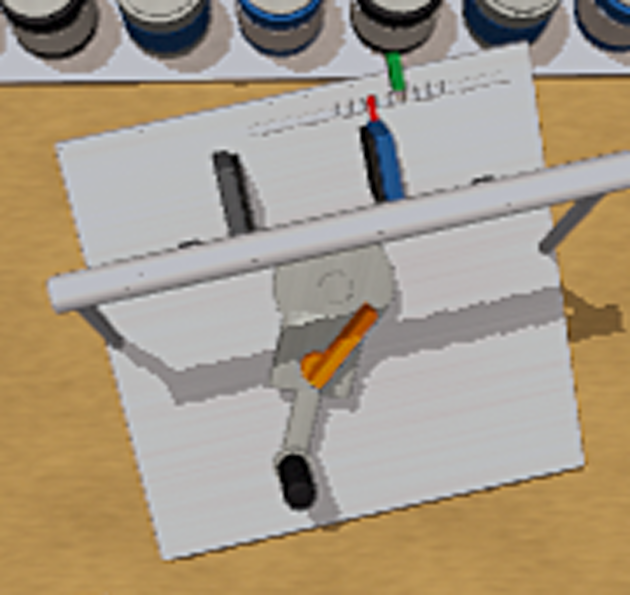

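The enlarged top view, converted back to full-image pixels, shows the lever's free end at about (341,229), pointing right. The knob top is near (320,281), the pointer tip at (341,168) and the green near edge at (348.7,165). The corner rays give deck edges of 355–356 mm against the stated 360, so the frame is good.

```bash
cat >> h.py <<'E'
YAW=.201
O=np.array([.6018,-.0432,.1])
RD=(Ro.from_euler('z',YAW)*Ro.from_euler('y',-.5)).as_matrix()  # columns ex,ey,ez of the deck
def todeck(X): return RD.T@(np.array(X)-O)-np.array([.05,0,0])  # spindle-centred
def fromdeck(p): return O+RD@(np.array(p)+np.array([.05,0,0]))
def ond(d,u,v,h): return todeck(plane(ray(d,u,v),fromdeck([0,0,h]),RD[:,2]))
RT=np.c_[-RD[:,0],RD[:,1],-RD[:,2]]  # working tool orientation
def rel(pd):
    s=manip.sense();R=Ro.from_quat(s['tool_rot']).as_matrix()
    print('shift mm',np.round(1000*R.T@(fromdeck(pd)-s['tcp_pos']),1),'turn',np.round(Ro.from_matrix(R.T@RT).as_rotvec(degrees=True),2))
def st():
    s=manip.sense();print('t',round(s['t'],2),'deck mm',np.round(1000*todeck(s['tcp_pos']),1),'F deck',np.round(RD.T@s['force'],1),'gap',round(s['finger_gap'],3),round(s['gripper_force'],1))
E
python3 - <<'E'
from h import *
d=snap('top')
k=ond(d,320,281.5,.1);l=ond(d,341.3,228.6,.072)
print('knob',k,np.hypot(*k[:2]),'h',np.arctan2(-k[1],-k[0]))
h=np.arctan2(-k[1],-k[0]);pv=.065*np.array([-np.cos(h),-np.sin(h)])
print('pivot',pv,'px',proj(d,fromdeck([*pv,.072])),'lever end',l,np.linalg.norm(l[:2]-pv),'ang',np.arctan2(l[1]-pv[1],l[0]-pv[0])-h)
print('ptr',ond(d,341,168,.010),'green',ond(d,348.7,165.3,.017), 'disc ctr px',proj(d,fromdeck([0,0,.043])))
w=snap('wrist');print(np.round(w['mount'],3))
rel([-.10,0,.20]);st()
E
```

```text
knob [-0.13636398  0.06128703  0.1       ] 0.1495032934091467 h -0.42238567743893685
pivot [-0.05928738  0.02664595] px [np.float64(326.29173184302203), np.float64(248.15440965072216)] lever end [-0.01456067 -0.02122736  0.072     ] 0.06551589314521364 ang -0.3969799379414012
ptr [ 0.12592705 -0.0543263   0.01      ] green [ 0.13037928 -0.07428012  0.017     ] disc ctr px [np.float64(330.7643649799612), np.float64(221.46306894075653)]
[[-0.    -0.952 -0.306  0.078]
 [ 1.    -0.    -0.    -0.001]
 [ 0.    -0.306  0.952 -0.123]
 [ 0.     0.     0.     1.   ]]
shift mm [-465.  -554.2   -1.2] turn [ -7.22 -28.04 -28.26]
t 0.5 deck mm [-223.2  709.8  265.8] F deck [ 0.9 -0.6 -0.2] gap 0.998 0.0
```

Call:
{"method": "step_arm", "body": {"commands": [-0.031,-0.037,0,-0.72,-2.8,-2.83,-0.062,-0.074,0,-1.44,-5.6,-5.65,-0.093,-0.111,0,-2.17,-8.4,-8.48,-0.124,-0.148,0,-2.89,-11.2,-11.3,-0.155,-0.185,0,-3.61,-14,-14.13,-0.186,-0.222,0,-4.33,-16.8,-16.96,-0.217,-0.259,0,-5.05,-19.6,-19.78,-0.248,-0.296,0,-5.78,-22.4,-22.6,-0.279,-0.333,0,-6.5,-25.2,-25.4,-0.31,-0.37,0,-7.22,-28.04,-28.26], "jaw": 0}}

```text
t: 1.5
tcp_pos: [0.3546, 0.1934, 0.2495]
tool_rot: [-0.08, 0.971, 0.029, 0.223]
force: [-0.2, -0.5, -0.8]
finger_gap: 0.004
gripper_force: 0.0
```

Run:
```python
from h import *
rel([-.10,0,.20]);st()
```

```text
shift mm [ -61.4 -279.1   21. ] turn [ 0.23 -2.6  -2.22]
t 1.5 deck mm [-149.5  281.2  224.7] F deck [-0.7 -0.4 -0.6] gap 0.004 0.0
```

Call:
{"method": "step_arm", "body": {"commands": [-0.007,-0.039,0.003,0,0,0,-0.014,-0.078,0.007,0,0,0,-0.02,-0.117,0.01,0,0,0,-0.027,-0.156,0.013,0,0,0,-0.034,-0.195,0.016,0,0,0,-0.04,-0.233,0.02,0,0,0,-0.04,-0.233,0.02,0,0,0,-0.04,-0.233,0.02,0,0,0,-0.04,-0.233,0.02,0,0,0,-0.04,-0.233,0.02,0,0,0]}}

```text
t: 2.5
tcp_pos: [0.4361, -0.0246, 0.243]
tool_rot: [-0.081, 0.971, 0.031, 0.222]
force: [-0.2, -0.7, 0.5]
finger_gap: 0.001
gripper_force: 0.0
```

Run:
```python
from h import *
rel([-.10,0,.20]);st()
w=snap('wrist');cv2.imwrite('pics/w1.png',w['pixels'])
for n,p in(('sp',[0,0,.043]),('knob',[-.1364,.0613,.1]),('lev',[-.0146,-.0212,.072]),('ptr',[.128,-.0543,.01]),('green',[.128,-.0743,.01])): print(n,np.round(proj(w,fromdeck(p))))
```

```text
shift mm [-22.6 -50.5   0.1] turn [ 0.45 -2.82 -2.1 ]
t 2.5 deck mm [-120.7   51.3  201.6] F deck [-0.  -0.7  0.6] gap 0.001 0.0
sp [267. 377.]
knob [337. 239.]
lev [234. 384.]
ptr [229. 467.]
green [210. 468.]
```

View pics/w1.png

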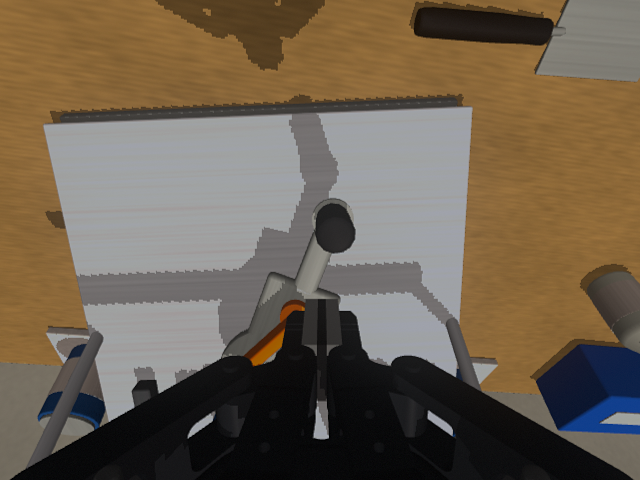

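The wrist view shows the knob top at about (336,232), predicted (337,239), with the handle bar running up to it. The orange lever shows at (270,340) between the fingers and the right side. So the deck frame holds. I'll straighten the tool and go above a spot to the right of the lever tip.

Run:
```python
from h import *
rel([-.015,-.07,.14]);st()
```

```text
shift mm [-112.7 -117.8   55.3] turn [ 0.44 -2.8  -2.08]
t 2.55 deck mm [-120.5   51.3  201.6] F deck [1.5 0.5 0.1] gap 0.005 0.0
```

Call:
{"method": "step_arm", "body": {"commands": [-0.019,-0.02,0.009,0.07,-0.47,-0.35,-0.038,-0.039,0.018,0.15,-0.93,-0.69,-0.056,-0.059,0.028,0.22,-1.4,-1.04,-0.075,-0.079,0.037,0.29,-1.87,-1.39,-0.094,-0.098,0.046,0.37,-2.33,-1.73,-0.113,-0.118,0.055,0.44,-2.8,-2.08,-0.113,-0.118,0.055,0.44,-2.8,-2.08,-0.113,-0.118,0.055,0.44,-2.8,-2.08,-0.113,-0.118,0.055,0.44,-2.8,-2.08,-0.113,-0.118,0.055,0.44,-2.8,-2.08]}}

```text
t: 3.55
tcp_pos: [0.5801, -0.1203, 0.2404]
tool_rot: [-0.096, 0.964, 0.025, 0.246]
force: [-0.6, 0.9, -0.4]
finger_gap: -0.003
gripper_force: 0.0
```

Run:
```python
from h import *
rel([-.015,-.07,.075]);st()
```

```text
shift mm [ 0.1  1.3 65.8] turn [-0.06 -0.   -0.08]
t 3.55 deck mm [-14.9 -71.3 140.8] F deck [-0.6  1.  -0.2] gap -0.003 0.0
```

Accurate. Descend.

Call:
{"method": "step_arm", "body": {"commands": [0,0,0.011,0,0,0,0,0,0.022,0,0,0,0,0,0.033,0,0,0,0,0,0.044,0,0,0,0,0,0.055,0,0,0,0,0,0.066,0,0,0,0,0,0.066,0,0,0,0,0,0.066,0,0,0,0,0,0.066,0,0,0,0,0,0.066,0,0,0]}}

```text
t: 4.55
tcp_pos: [0.6128, -0.1156, 0.1837]
tool_rot: [-0.096, 0.964, 0.023, 0.246]
force: [0.4, 0.1, 0.0]
finger_gap: 0.001
gripper_force: 0.0
```

Run:
```python
from h import *
st();w=snap('side');p=w['pixels'][180:340,250:430];cv2.imwrite('pics/s2.png',cv2.resize(p,None,fx=3.5,fy=3.5,interpolation=cv2.INTER_CUBIC))
```

```text
t 4.55 deck mm [-13.  -73.2  75.2] F deck [ 0.4 -0.  -0.2] gap 0.001 0.0
```

View pics/s2.png

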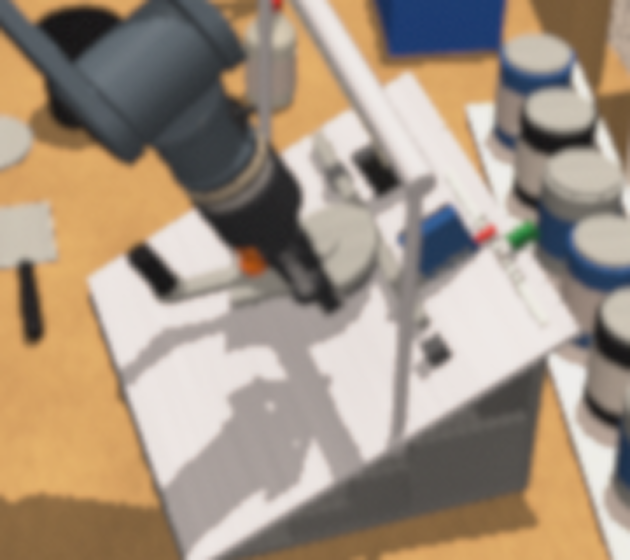

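The side view shows the closed fingertips at the right rim of the head, beside the orange lever and clear of the lamp bar. Now I'll push left.

Call:
{"method": "step_arm", "body": {"commands": [0,0.008,0,0,0,0,0,0.016,0,0,0,0,0,0.024,0,0,0,0,0,0.032,0,0,0,0,0,0.04,0,0,0,0,0,0.048,0,0,0,0,0,0.056,0,0,0,0,0,0.063,0,0,0,0,0,0.07,0,0,0,0,0,0.07,0,0,0]}}

```text
validation failed for argument at $.co...
```

Run:
```python
from h import *
st()
```

```text
t 4.6 deck mm [-13.  -73.2  75.3] F deck [-0.4  0.1 -0.1] gap 0.001 0.0
```

Call:
{"method": "step_arm", "body": {"commands": [0,0.008,0,0,0,0,0,0.016,0,0,0,0,0,0.024,0,0,0,0,0,0.032,0,0,0,0,0,0.04,0,0,0,0,0,0.048,0,0,0,0,0,0.056,0,0,0,0,0,0.063,0,0,0,0,0,0.07,0,0,0,0,0,0.07,0,0,0,0]}}

```text
t: 5.6
tcp_pos: [0.6008, -0.0476, 0.1845]
tool_rot: [-0.096, 0.964, 0.022, 0.248]
force: [1.6, -3.8, 1.8]
finger_gap: 0.002
gripper_force: 1.6
```

Run:
```python
from h import *
st()
```

```text
t 5.6 deck mm [-11.1  -4.2  75.1] F deck [ 1.6 -4.1  1.1] gap 0.002 1.6
```

Lever force is 4 N, as expected. Push on gently to the stop.

Call:
{"method": "step_arm", "body": {"commands": [0,0.002,0,0,0,0,0,0.004,0,0,0,0,0,0.006,0,0,0,0,0,0.008,0,0,0,0,0,0.01,0,0,0,0,0,0.011,0,0,0,0,0,0.012,0,0,0,0,0,0.013,0,0,0,0,0,0.013,0,0,0,0,0,0.013,0,0,0,0]}}

```text
t: 6.6
tcp_pos: [0.5985, -0.0357, 0.1842]
tool_rot: [-0.095, 0.964, 0.022, 0.248]
force: [3.7, -3.1, 2.4]
finger_gap: -0.001
gripper_force: 2.4
```

Run:
```python
from h import *
st()
d=snap('top')
k,c=blobs(d['pixels'],(8,150,120),(20,255,255),(310,215,360,262))
for x in c: print(cv2.minAreaRect(x),cv2.boundingRect(x))
k,c=blobs(d['pixels'],(0,0,0),(180,255,50),(295,262,350,300))
for x in c: print(cv2.minAreaRect(x),cv2.boundingRect(x))
```

```text
t 6.6 deck mm [-11.1   8.   74.7] F deck [ 3.8 -3.8  0.6] gap -0.001 2.4
((322.6153869628906, 227.07691955566406), (8.629110336303711, 3.530090570449829), 78.69007110595703) (321, 223, 5, 9)
((333.5, 262.5), (1.0, 3.0), 90.0) (332, 262, 4, 2)
((325.0, 264.0), (4.0, 8.0), 90.0) (321, 262, 9, 5)
```

Call:
{"method": "step_arm", "body": {"commands": [0,0.001,0,0,0,0,0,0.002,0,0,0,0,0,0.003,0,0,0,0,0,0.004,0,0,0,0,0,0.005,0,0,0,0,0,0.005,0,0,0,0,0,0.005,0,0,0,0,0,0.005,0,0,0,0,0,0.005,0,0,0,0,0,0.005,0,0,0,0]}}

```text
t: 7.65
tcp_pos: [0.5981, -0.0315, 0.1845]
tool_rot: [-0.095, 0.964, 0.021, 0.249]
force: [4.1, -5.6, 1.5]
finger_gap: 0.003
gripper_force: 3.3
```

Run:
```python
from h import *
st()
```

```text
t 7.65 deck mm [-10.6  12.2  74.8] F deck [ 3.3 -6.3 -0.1] gap 0.003 3.3
```

Call:
{"method": "step_arm", "body": {"commands": [0,0.001,0,0,0,0,0,0.001,0,0,0,0,0,0.002,0,0,0,0,0,0.002,0,0,0,0,0,0.003,0,0,0,0,0,0.003,0,0,0,0,0,0.003,0,0,0,0,0,0.003,0,0,0,0,0,0.003,0,0,0,0,0,0.003,0,0,0,0]}}

```text
t: 8.65
tcp_pos: [0.5981, -0.031, 0.1846]
tool_rot: [-0.094, 0.964, 0.019, 0.25]
force: [3.2, -12.0, 1.1]
finger_gap: -0.002
gripper_force: 6.3
```

Run:
```python
from h import *
st()
```

```text
t 8.65 deck mm [-10.5  12.7  74.8] F deck [  1.2 -12.4   0.6] gap -0.002 6.3
```

The force rose to 12 N with no travel, so the lever is at its stop. I'll back off and lift.

Call:
{"method": "step_arm", "body": {"commands": [0,-0.015,0,0,0,0,0,-0.025,0,0,0,0,0,-0.025,-0.02,0,0,0,0,-0.025,-0.045,0,0,0,0.02,-0.025,-0.075,0,0,0,0.055,-0.01,-0.075,0,0,0,0.09,0.015,-0.075,0,0,0,0.125,0.04,-0.075,0,0,0,0.125,0.045,-0.075,0,0,0,0.125,0.045,-0.075,0,0,0], "jaw": 58}}

```text
t: 9.65
tcp_pos: [0.4526, 0.0008, 0.2098]
tool_rot: [-0.092, 0.969, 0.019, 0.228]
force: [-0.1, -0.1, -0.4]
finger_gap: 0.579
gripper_force: 0.0
```

Run:
```python
from h import *
st()
d=snap('top');a=cv2.resize(d['pixels'][140:310,235:415],None,fx=3.5,fy=3.5,interpolation=cv2.INTER_CUBIC);cv2.imwrite('pics/top2.png',a)
w=snap('wrist');cv2.imwrite('pics/w2.png',w['pixels'])
rel([-.1364,.0613,.08])
print(proj(w,fromdeck([-.1364,.0613,.1])))
```

```text
t 9.65 deck mm [-118.    72.9  162.3] F deck [-0.3 -0.  -0.3] gap 0.579 0.0
shift mm [17.9 -8.  82.8] turn [-0.85 -2.04 -0.56]
[np.float64(305.0973273422869), np.float64(248.3657508392839)]
```

View pics/top2.png

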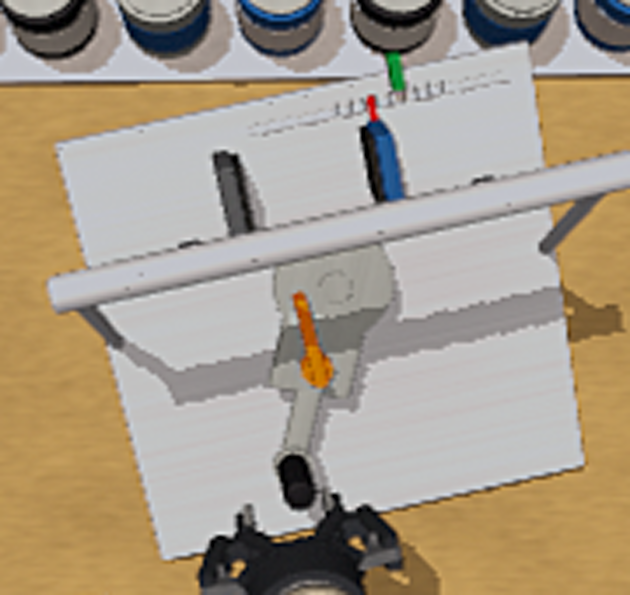

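View pics/w2.png

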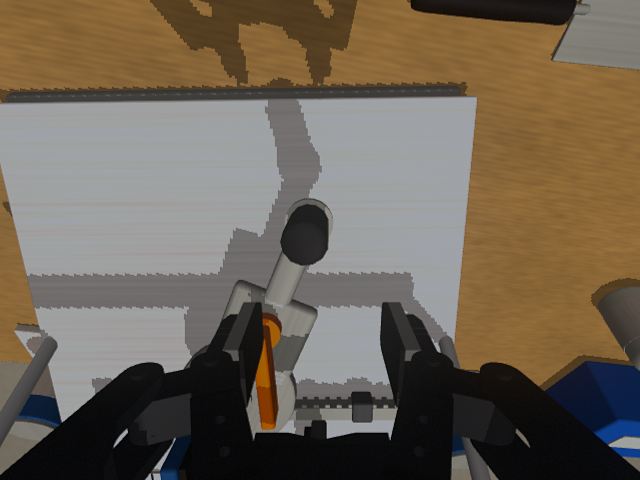

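The top view shows the lever now left of the spindle (tip at about (300,297) in the crop) with the knob and pointer unmoved. In the wrist view the knob top is at about (305,243) against a predicted (305,248). I'll lower the open jaws around the knob.

Call:
{"method": "step_arm", "body": {"commands": [0.01,-0.004,0,-0.4,-1,-0.3,0.02,-0.008,0,-0.85,-2,-0.56,0.02,-0.008,0.014,-0.85,-2,-0.56,0.02,-0.008,0.03,-0.85,-2,-0.56,0.02,-0.008,0.046,-0.85,-2,-0.56,0.02,-0.008,0.062,-0.85,-2,-0.56,0.02,-0.008,0.077,-0.85,-2,-0.56,0.02,-0.008,0.087,-0.85,-2,-0.56,0.02,-0.008,0.087,-0.85,-2,-0.56,0.02,-0.008,0.087,-0.85,-2,-0.56]}}

```text
t: 10.75
tcp_pos: [0.4993, 0.0077, 0.1604]
tool_rot: [-0.09, 0.973, 0.015, 0.213]
force: [0.0, -0.3, 0.8]
finger_gap: 0.579
gripper_force: 0.0
```

Run:
```python
from h import *
st()
s=manip.sense();p=todeck(s['tcp_pos'])
for a in(-.2,0,.2,.4,.6,.65):
    rel([-.150*np.cos(a),-.150*np.sin(a),.078])
```

```text
t 10.75 deck mm [-100.3   70.3   96.2] F deck [ 0.4 -0.3  0.7] gap 0.579 0.0
shift mm [ 44.9 -40.7  22.1] turn [-0.99 -3.96 -0.66]
shift mm [ 47.5 -70.5  22.8] turn [-0.99 -3.96 -0.66]
shift mm [  44.2 -100.3   23.1] turn [-0.99 -3.96 -0.66]
shift mm [  35.  -128.8   23. ] turn [-0.99 -3.96 -0.66]
shift mm [  20.3 -154.9   22.4] turn [-0.99 -3.96 -0.66]
shift mm [  15.9 -160.9   22.2] turn [-0.99 -3.96 -0.66]
```

Run:
```python
from h import *
print(np.round(manip.sense()['q'],3), np.round(fromdeck([-.1364,.0613,.078]),3))
```

```text
[-0.321  0.447  2.127  0.833  0.264 -2.854] [ 0.479 -0.006  0.127]
```

Joint 6 hit its limit because the wrist is nearly singular here. The pads close across the slope, so a more upright tool (0.15 rad lean) grips the knob just as well and relieves the wrist.

```bash
cat >> h.py <<'E'
R2=(Ro.from_euler('z',YAW)*Ro.from_euler('y',-.15)).as_matrix()
RT=np.c_[-R2[:,0],R2[:,1],-R2[:,2]]
E
python3 - <<'E'
from h import *
rel([-.138,.062,.150]);rel([-.138,.062,.083])
E
```

```text
shift mm [ 41.2  -9.7 -50.9] turn [-0.87 16.09 -0.82]
shift mm [36.6 -8.5 16. ] turn [-0.87 16.09 -0.82]
```

Call:
{"method": "step_arm", "body": {"commands": [0,0,-0.02,0,0,0,0,0,-0.04,0,4,0,0.004,-0.002,-0.051,-0.4,8,-0.4,0.01,-0.004,-0.051,-0.6,12,-0.6,0.02,-0.006,-0.051,-0.87,16,-0.82,0.03,-0.008,-0.051,-0.87,16,-0.82,0.041,-0.01,-0.051,-0.87,16,-0.82,0.041,-0.01,-0.051,-0.87,16,-0.82,0.041,-0.01,-0.051,-0.87,16,-0.82,0.041,-0.01,-0.051,-0.87,16,-0.82]}}

```text
t: 11.75
tcp_pos: [0.4436, -0.0125, 0.1896]
tool_rot: [-0.1, 0.992, 0.008, 0.076]
force: [-0.7, -0.1, -0.4]
finger_gap: 0.579
gripper_force: 0.0
```

Run:
```python
from h import *
st();print(np.round(manip.sense()['q'],3));rel([-.138,.062,.083])
```

```text
t 11.75 deck mm [-137.8   61.7  150. ] F deck [-0.8  0.1  0. ] gap 0.579 0.0
[-0.331  0.348  2.035  0.13   0.631 -2.202]
shift mm [-22.6   0.4  63.1] turn [-0.02  0.12 -0.03]
```

Good wrist posture now. Descend around the knob.

Call:
{"method": "step_arm", "body": {"commands": [-0.003,0,0.009,0,0,0,-0.006,0,0.018,0,0,0,-0.01,0,0.027,0,0,0,-0.013,0,0.036,0,0,0,-0.016,0,0.045,0,0,0,-0.019,0,0.054,0,0,0,-0.023,0,0.063,0,0,0,-0.023,0,0.063,0,0,0,-0.023,0,0.063,0,0,0,-0.023,0,0.063,0,0,0]}}

```text
t: 12.75
tcp_pos: [0.4752, -0.006, 0.1309]
tool_rot: [-0.1, 0.992, 0.007, 0.075]
force: [0.3, 0.2, 0.0]
finger_gap: 0.577
gripper_force: 0.0
```

Run:
```python
from h import *
st();print(np.round(manip.sense()['q'],3))
for a in(-.3,-.1,.1,.3,.5,.62): rel([-.150*np.cos(a),-.150*np.sin(a),.083])
d=snap('top');cv2.imwrite('pics/top3.png',cv2.resize(d['pixels'][190:320,260:400],None,fx=4,fy=4,interpolation=cv2.INTER_CUBIC))
```

```text
t 12.75 deck mm [-137.5   61.8   83.1] F deck [ 0.3  0.1 -0.2] gap 0.577 0.0
[-0.291  0.502  2.014  0.15   0.497 -2.19 ]
shift mm [  5.4 -17.5   2. ] turn [-0.02  0.1   0.01]
shift mm [ 11.  -46.8   4.1] turn [-0.02  0.1   0.01]
shift mm [ 11.  -76.8   4.1] turn [-0.02  0.1   0.01]
shift mm [   5.4 -106.1    2.1] turn [-0.02  0.1   0.01]
shift mm [  -5.6 -133.7   -1.9] turn [-0.02  0.1   0.01]
shift mm [ -14.5 -148.9   -5.2] turn [-0.02  0.1   0.01]
```

View pics/top3.png

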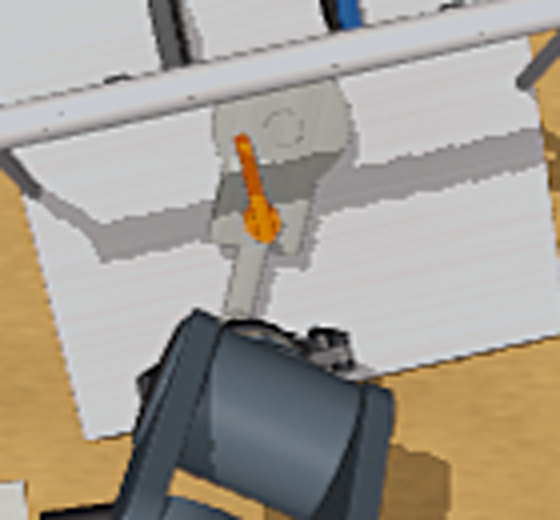

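The handle is unmoved and the gripper straddles the knob with no force. Swing right along the arc.

Call:
{"method": "step_arm", "body": {"commands": [0.003,-0.009,0.001,0,0,0,0.005,-0.0175,0.002,0,0,0,0.0075,-0.027,0.003,0,0,0,0.0095,-0.037,0.0035,0,0,0,0.011,-0.047,0.004,0,0,0,0.0115,-0.057,0.0043,0,0,0,0.0115,-0.067,0.0043,0,0,0,0.011,-0.077,0.004,0,0,0,0.0095,-0.087,0.0035,0,0,0,0.008,-0.097,0.003,0,0,0]}}

```text
t: 13.8
tcp_pos: [0.487, -0.103, 0.1264]
tool_rot: [-0.1, 0.992, 0.008, 0.075]
force: [-3.3, 3.7, -2.2]
finger_gap: 0.582
gripper_force: 1.7
```

Run:
```python
from h import *
st();print(np.round(manip.sense()['q'],3))
for a in(.3,.4,.5,.62): rel([-.150*np.cos(a),-.150*np.sin(a),.083])
```

```text
t 13.8 deck mm [-146.5  -35.7   82.9] F deck [-3.3  4.2 -0.7] gap 0.582 1.7
[-0.489  0.532  1.954  0.186  0.547 -2.414]
shift mm [-3.  -8.6 -1.2] turn [ 0.05  0.03 -0.  ]
shift mm [ -7.8 -22.7  -3. ] turn [ 0.05  0.03 -0.  ]
shift mm [-14.  -36.2  -5.2] turn [ 0.05  0.03 -0.  ]
shift mm [-22.9 -51.4  -8.5] turn [ 0.05  0.03 -0.  ]
```

Call:
{"method": "step_arm", "body": {"commands": [-0.002,-0.007,-0.001,0,0,0,-0.005,-0.014,-0.002,0,0,0,-0.0075,-0.022,-0.003,0,0,0,-0.011,-0.029,-0.004,0,0,0,-0.014,-0.036,-0.005,0,0,0,-0.017,-0.041,-0.006,0,0,0,-0.0195,-0.046,-0.007,0,0,0,-0.023,-0.051,-0.0085,0,0,0,-0.023,-0.051,-0.0085,0,0,0,-0.023,-0.051,-0.0085,0,0,0]}}

```text
t: 14.8
tcp_pos: [0.5202, -0.1495, 0.1392]
tool_rot: [-0.1, 0.992, 0.006, 0.077]
force: [-0.1, -0.0, 0.1]
finger_gap: 0.578
gripper_force: 0.0
```

Run:
```python
from h import *
st()
d=snap('top')
for nm,lo,hi in(('red',(0,150,100),(5,255,255)),('green',(45,100,40),(80,255,255)),('or',(8,150,120),(20,255,255))):
    k,c=blobs(d['pixels'],lo,hi,(310,150,365,262))
    for x in c: print(nm,cv2.minAreaRect(x),cv2.boundingRect(x))
```

```text
t 14.8 deck mm [-119.9  -87.9   82.9] F deck [-0.  -0.   0.1] gap 0.578 0.0
red ((340.770263671875, 170.1216278076172), (6.082762718200684, 1.479590892791748), 80.53767395019531) (340, 167, 3, 7)
green ((347.4459533691406, 159.67567443847656), (11.014732360839844, 3.6167776584625244), 80.53767395019531) (345, 154, 6, 12)
or ((338.3040466308594, 235.63140869140625), (26.852767944335938, 8.825074195861816), 19.29004669189453) (325, 232, 27, 12)
or ((321.5, 163.0), (5.0, 0.0), 180.0) (319, 163, 6, 1)
```

The jaw pointer is unmoved, so the handle free-wheels. Grip the knob.

Call:
{"method": "step_arm", "body": {"commands": [0,0,0,0,0,0,0,0,0,0,0,0,0,0,0,0,0,0,0,0,0,0,0,0,0,0,0,0,0,0,0,0,0,0,0,0,0,0,0,0,0,0,0,0,0,0,0,0,0,0,0,0,0,0,0,0,0,0,0,0], "jaw": 0, "grip_force": 35}}

```text
t: 15.85
tcp_pos: [0.5192, -0.147, 0.1393]
tool_rot: [-0.1, 0.992, 0.008, 0.076]
force: [0.3, 5.0, 3.4]
finger_gap: 0.296
gripper_force: 34.1
```

Run:
```python
from h import *
st()
s=manip.sense();p=todeck(s['tcp_pos']);print(np.hypot(*p[:2]),np.arctan2(-p[1],-p[0]))
r=np.hypot(*p[:2])
for a in(.6,.5,.4,.3,.2,.1,0,-.1,-.2,-.3,-.4,-.5):print(a,end=' ');rel([-r*np.cos(a),-r*np.sin(a),.083])
d=snap('top');dd=snap('side')
# gauge estimate from both views
for nm,lo,hi in(('red',(0,150,100),(5,255,255)),('green',(45,100,40),(80,255,255))):
  for v,roi in((d,(310,150,365,262)),(dd,(370,200,430,300))):
    k,c=blobs(v['pixels'],lo,hi,roi)
    for x in c: print(nm,cv2.minAreaRect(x),cv2.boundingRect(x))
for g in(0,.014,.02,.027): print(g,proj(d,fromdeck([.128,-.0543-g,.01])))
```

```text
t 15.85 deck mm [-120.4  -85.2   83.3] F deck [2.8 4.8 2.4] gap 0.296 34.1
0.14748437736240644 0.6157846444242611
0.6 shift mm [1.2 1.9 0.7] turn [ 0.05  0.2  -0.03]
0.5 shift mm [ 8.4 14.5  3.3] turn [ 0.05  0.2  -0.03]
0.4 shift mm [14.5 27.7  5.5] turn [ 0.05  0.2  -0.03]
0.3 shift mm [19.2 41.6  7.2] turn [ 0.05  0.2  -0.03]
0.2 shift mm [22.7 55.9  8.5] turn [ 0.05  0.2  -0.03]
0.1 shift mm [24.7 70.4  9.3] turn [ 0.05  0.2  -0.03]
0 shift mm [25.4 85.2  9.5] turn [ 0.05  0.2  -0.03]
-0.1 shift mm [24.8 99.9  9.3] turn [ 0.05  0.2  -0.03]
-0.2 shift mm [ 22.7 114.5   8.5] turn [ 0.05  0.2  -0.03]
-0.3 shift mm [ 19.3 128.8   7.3] turn [ 0.05  0.2  -0.03]
-0.4 shift mm [ 14.5 142.6   5.6] turn [ 0.05  0.2  -0.03]
-0.5 shift mm [  8.5 155.9   3.4] turn [ 0.05  0.2  -0.03]
red ((340.770263671875, 170.1216278076172), (6.082762718200684, 1.479590892791748), 80.53767395019531) (340, 167, 3, 7)
green ((347.43243408203125, 159.59458923339844), (11.179131507873535, 3.6167778968811035), 80.53767395019531) (345, 154, 6, 12)
green ((399.4310607910156, 246.3275604248047), (3.899602174758911, 7.613508701324463), 68.19859313964844) (396, 244, 8, 6)
0 [np.float64(340.8570924689605), np.float64(167.22609377770468)]
0.014 [np.float64(346.12899979581374), np.float64(166.10285757993864)]
0.02 [np.float64(348.387035529283), np.float64(165.6217589349069)]
0.027 [np.float64(351.0203852644244), np.float64(165.06069563077364)]
```

Gripped. First estimate of the gauge is about 20 mm, so 0.65 rad of driven handle. Pull left to about 0.1 rad and watch the pointer.

Call:
{"method": "step_arm", "body": {"commands": [0.004,0.007,0.002,0,0,0,0.0084,0.0145,0.003,0,0,0,0.0115,0.021,0.0045,0,0,0,0.0145,0.0277,0.0055,0,0,0,0.017,0.0346,0.0065,0,0,0,0.0192,0.0416,0.0072,0,0,0,0.021,0.0487,0.008,0,0,0,0.0227,0.0559,0.0085,0,0,0,0.0238,0.0632,0.009,0,0,0,0.0247,0.0704,0.0093,0,0,0]}}

```text
t: 16.95
tcp_pos: [0.4788, -0.0858, 0.1245]
tool_rot: [-0.1, 0.992, 0.007, 0.072]
force: [-12.8, -16.2, -4.7]
finger_gap: 0.29
gripper_force: 35.5
```

```bash
cat >> h.py <<'E'
def ptr(save=None):
    # sub-pixel pointer and mark in the top view: intensity-weighted centroids per row
    d=snap('top');px=d['pixels'].astype(float)[150:180,320:370];b,g,r=px[...,0],px[...,1],px[...,2]
    o={}
    for nm,w in(('red',r-np.maximum(g,b)),('green',g-np.maximum(r,b))):
        w=np.clip(w-30,0,None);vs,us=np.nonzero(w>25)
        for v in range(vs.min(),vs.max()+1):
            if w[v].sum()>40:o.setdefault(nm,[]).append((v+150,(w[v]*np.arange(320,370)).sum()/w[v].sum(),w[v].sum()))
    for nm in o:
        h=.010 if nm=='red' else .017
        print(nm,[(v,round(u,1),round(1000*ond(d,u,v,h)[0]),round(1000*ond(d,u,v,h)[1],1)) for v,u,_ in o[nm]])
    if save: cv2.imwrite(save,cv2.resize(d['pixels'][140:200,310:380],None,fx=8,fy=8,interpolation=cv2.INTER_CUBIC))
def knob():
    p=todeck(manip.sense()['tcp_pos']);print('r',np.hypot(*p[:2]),'a',np.arctan2(-p[1],-p[0]))
def arc(*A,r=.1475):
    for a in A: print(a,end=' ');rel([-r*np.cos(a),-r*np.sin(a),.083])
E
python3 - <<'E'
from h import *
st();knob();arc(0,-.1,-.2,-.3,-.4,-.5);ptr()
E
```

```text
t 16.95 deck mm [-151.5  -17.2   83.3] F deck [-16.1 -13.3   3.4] gap 0.29 35.5
r 0.15243439092211838 a 0.11275743344532846
0 shift mm [-3.8 17.1 -1.1] turn [-0.06 -0.25  0.02]
-0.1 shift mm [-4.5 31.9 -1.4] turn [-0.06 -0.25  0.02]
-0.2 shift mm [-6.6 46.5 -2.2] turn [-0.06 -0.25  0.02]
-0.3 shift mm [-10.   60.7  -3.4] turn [-0.06 -0.25  0.02]
-0.4 shift mm [-14.8  74.6  -5.2] turn [-0.06 -0.25  0.02]
-0.5 shift mm [-20.8  87.9  -7.5] turn [-0.06 -0.25  0.02]
red [(166, np.float64(345.9), 128, np.float64(-67.8)), (167, np.float64(345.8), 126, np.float64(-67.1)), (168, np.float64(345.9), 123, np.float64(-66.9)), (169, np.float64(346.0), 121, np.float64(-66.8)), (170, np.float64(346.1), 118, np.float64(-66.6)), (171, np.float64(346.4), 115, np.float64(-66.9)), (172, np.float64(346.5), 112, np.float64(-66.8)), (173, np.float64(346.7), 110, np.float64(-66.7))]
green [(155, np.float64(346.8), 158, np.float64(-73.7)), (156, np.float64(347.0), 155, np.float64(-73.9)), (157, np.float64(347.0), 152, np.float64(-73.5)), (158, np.float64(347.3), 150, np.float64(-73.8)), (159, np.float64(347.4), 147, np.float64(-73.7)), (160, np.float64(347.5), 145, np.float64(-73.5)), (161, np.float64(347.7), 142, np.float64(-73.5)), (162, np.float64(347.9), 139, np.float64(-73.6)), (163, np.float64(348.2), 137, np.float64(-74.1)), (164, np.float64(348.4), 134, np.float64(-74.0)), (165, np.float64(348.2), 131, np.float64(-73.3))]
```

The pointer moved 12.5 mm, with about 6.8 mm left. I'll pull about 0.16 rad more, stop short, and take a close look.

Run:
```python
from h import *
knob();arc(.05,0,-.05,r=.1525)
d=snap('top');o=plane(ray(d,334,206),[0,0,.38],[0,0,1]);print('bar',o,todeck(o))
w=snap('wrist');print(w['fx'])
```

```text
r 0.15262889246146247 a 0.10424879566796208
0.05 shift mm [0.4 8.3 0.5] turn [ 0.02 -0.28 -0.01]
0 shift mm [ 0.6 15.9  0.5] turn [ 0.02 -0.28 -0.01]
-0.05 shift mm [ 0.4 23.5  0.5] turn [ 0.02 -0.28 -0.01]
bar [ 0.62378281 -0.03781329  0.38      ] [0.10408629 0.00088941 0.23488057]
374.38052412135767
```

Call:
{"method": "step_arm", "body": {"commands": [0.002,0.003,0,0,0,0,0.004,0.006,0,0,0,0,0.004,0.009,0,0,0,0,0.004,0.012,0,0,0,0,0.004,0.015,0,0,0,0,0.004,0.018,0,0,0,0,0.004,0.02,0,0,0,0,0.004,0.02,0,0,0,0,0.004,0.02,0,0,0,0,0.004,0.02,0,0,0,0]}}

```text
t: 18.1
tcp_pos: [0.4735, -0.0667, 0.1239]
tool_rot: [-0.1, 0.992, 0.007, 0.075]
force: [-3.2, -9.7, -10.7]
finger_gap: 0.294
gripper_force: 35.3
```

Run:
```python
from h import *
st();knob();ptr()
```

```text
t 18.1 deck mm [-153.     2.5   83.5] F deck [-9.5 -8.8 -6.9] gap 0.294 35.3
r 0.15303672968337395 a -0.01665195187694351
red [(166, np.float64(347.0), 128, np.float64(-70.5)), (167, np.float64(347.2), 125, np.float64(-70.7)), (168, np.float64(347.6), 122, np.float64(-71.2)), (169, np.float64(347.6), 120, np.float64(-70.8)), (170, np.float64(347.6), 117, np.float64(-70.5)), (171, np.float64(347.8), 114, np.float64(-70.5)), (172, np.float64(348.1), 112, np.float64(-70.9))]
green [(155, np.float64(346.8), 158, np.float64(-73.8)), (156, np.float64(347.0), 155, np.float64(-73.9)), (157, np.float64(347.0), 152, np.float64(-73.5)), (158, np.float64(347.3), 150, np.float64(-73.8)), (159, np.float64(347.4), 147, np.float64(-73.7)), (160, np.float64(347.5), 145, np.float64(-73.5)), (161, np.float64(347.7), 142, np.float64(-73.4)), (162, np.float64(347.9), 139, np.float64(-73.6)), (163, np.float64(348.2), 137, np.float64(-74.1)), (164, np.float64(348.4), 134, np.float64(-74.0)), (165, np.float64(348.2), 131, np.float64(-73.2))]
```

Call:
{"method": "step_arm", "body": {"commands": [0,0,0,0,0,0,0,0,0,0,0,0,0,0,0,0,0,0,0,0,0,0,0,0,0.01,0,-0.025,0,0,0,0.02,0,-0.06,0,0,0,0.03,0,-0.1,0,0,0,0.03,0,-0.145,0,0,0,0.03,0,-0.19,0,0,0,0.03,0,-0.235,0,0,0], "jaw": 60}}

```text
t: 19.15
tcp_pos: [0.4094, -0.0775, 0.3548]
tool_rot: [-0.1, 0.992, 0.007, 0.076]
force: [0.3, -0.4, -0.5]
finger_gap: 0.601
gripper_force: 0.0
```

Run:
```python
from h import *
st();s=manip.sense();R=Ro.from_quat(s['tool_rot']).as_matrix()
w=snap('wrist');M=np.array(w['mount'])
P=fromdeck([.128,-.071,.012])
c=np.array([(320-w['cx'])/w['fx'],(230-w['cy'])/w['fy'],1])*.38
tcp=P-RT@(M[:3,:3]@c+M[:3,3]);print(P,tcp)
print(np.round(1000*R.T@(tcp-s['tcp_pos'])),s['tcp_pos'],np.round(s['q'],2))
ptr()
```

```text
t 19.15 deck mm [-99.3   4.8 317.3] F deck [-0.  -0.4 -0.6] gap 0.601 0.0
[ 0.76340261 -0.08273203  0.19586874] [ 0.70558912 -0.09230347  0.4332934 ]
[-296.  -74.  -34.] [ 0.40935842 -0.07752884  0.35481693] [-0.53  0.04  1.85  0.11  1.14 -2.34]
red [(166, np.float64(346.9), 128, np.float64(-70.4)), (167, np.float64(347.2), 125, np.float64(-70.7)), (168, np.float64(347.6), 122, np.float64(-71.2)), (169, np.float64(347.6), 120, np.float64(-70.8)), (170, np.float64(347.6), 117, np.float64(-70.5)), (171, np.float64(347.8), 114, np.float64(-70.6)), (172, np.float64(348.1), 112, np.float64(-70.9))]
green [(155, np.float64(346.8), 158, np.float64(-73.8)), (156, np.float64(347.0), 155, np.float64(-73.9)), (157, np.float64(347.0), 152, np.float64(-73.5)), (158, np.float64(347.3), 150, np.float64(-73.7)), (159, np.float64(347.4), 147, np.float64(-73.7)), (160, np.float64(347.5), 145, np.float64(-73.5)), (161, np.float64(347.7), 142, np.float64(-73.5)), (162, np.float64(347.9), 139, np.float64(-73.6)), (163, np.float64(348.2), 137, np.float64(-74.1)), (164, np.float64(348.4), 134, np.float64(-74.0)), (165, np.float64(348.2), 131, np.float64(-73.1))]
```

Call:
{"method": "step_arm", "body": {"commands": [0,0,-0.045,0,0,0,0,0,-0.09,0,0,0,-0.03,0,-0.125,0,0,0,-0.07,-0.02,-0.13,0,0,0,-0.11,-0.035,-0.13,0,0,0,-0.155,-0.05,-0.13,0,0,0,-0.2,-0.06,-0.13,0,0,0,-0.24,-0.074,-0.12,0,0,0,-0.28,-0.074,-0.1,0,0,0,-0.296,-0.074,-0.08,0,0,0]}}

```text
t: 20.25
tcp_pos: [0.7031, -0.0937, 0.4738]
tool_rot: [-0.101, 0.992, 0.008, 0.075]
force: [0.1, -0.3, -0.0]
finger_gap: 0.601
gripper_force: 0.0
```

Run:
```python
from h import *
s=manip.sense();print(s['tcp_pos'],np.round(s['qd'],2))
w=snap('wrist')
for n,p in(('ptr',[.128,-.071,.01]),('green',[.13,-.0737,.017])): print(n,np.round(proj(w,fromdeck(p))))
u,v=map(int,proj(w,fromdeck([.128,-.071,.01])))
u=min(max(u,80),560);v=min(max(v,70),410)
cv2.imwrite('pics/w3.png',cv2.resize(w['pixels'][v-70:v+70,u-80:u+80],None,fx=4,fy=4,interpolation=cv2.INTER_CUBIC));print(u-80,v-70)
np.save('w3.npy',w['pixels']);np.savez('w3c.npz',R=w['R'],t=w['t'],fx=w['fx'],fy=w['fy'],cx=w['cx'],cy=w['cy'])
```

```text
[ 0.70312642 -0.09371022  0.47382987] [ 0.14  0.33 -0.07 -0.04 -0.21  0.11]
ptr [321. 217.]
green [318. 218.]
240 147
```

View pics/w3.png

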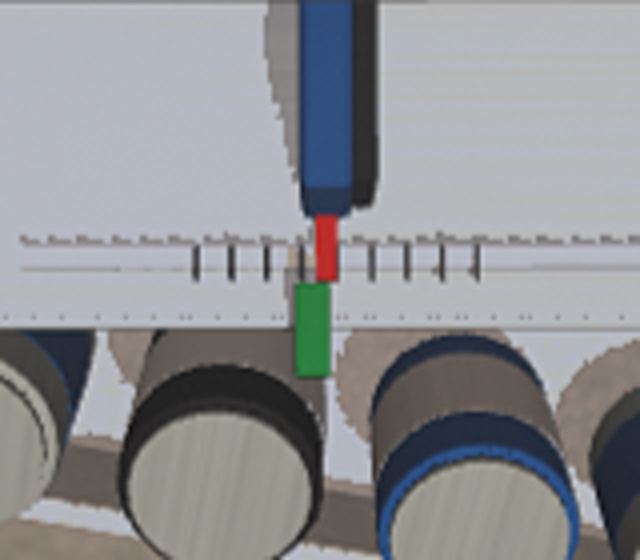

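The close view from over the bar shows the red pointer spanning x 316–338 and the green block spanning 295–330 (10 mm), in 4x crop pixels. The pointer is therefore still about 4 mm short, to the left of the mark. I'll measure it properly.

```bash
cat >> h.py <<'E'
def fine(w):
    px=w['pixels'].astype(float);b,g,r=px[...,0],px[...,1],px[...,2];o={}
    for nm,m,h in(('red',r-np.maximum(g,b),.010),('green',g-np.maximum(r,b),.017)):
        m=np.clip(m-20,0,None);m[:150]=0;m[245:]=0;m[:,:270]=0;m[:,370:]=0
        m[m<.25*m.max()]=0
        Y=[];W=[]
        for v in range(150,245):
            if m[v].sum()>.5*m.sum(1).max():
                u=(m[v]*np.arange(640)).sum()/m[v].sum();Y.append(1000*ond(w,u,v,h)[1]);W.append((m[v]>.5*m.max()).sum())
        o[nm]=np.mean(Y);print(nm,round(np.mean(Y),2),'sd',round(np.std(Y),2),'rows',len(Y),'width px',np.mean(W))
    print('remaining mm',o['red']-o['green'],'handle rad',(o['red']-o['green'])/30)
E
python3 - <<'E'
from h import *
z=np.load('w3c.npz');w={k:z[k] for k in z.files};w['pixels']=np.load('w3.npy');fine(w)
fine(snap('wrist'));print(manip.sense()['tcp_pos'])
E
```

```text
red -70.67 sd 0.09 rows 16 width px 5.0
green -74.52 sd 0.04 rows 23 width px 8.0
remaining mm 3.8531540022523245 handle rad 0.12843846674174414
red -70.64 sd 0.08 rows 16 width px 5.0
green -74.37 sd 0.07 rows 23 width px 8.0
remaining mm 3.730595277683051 handle rad 0.12435317592276836
[ 0.70091175 -0.09318252  0.46964732]
```

3.8 mm remain, which is 0.127 rad or about 19 mm at the knob. Go back over the knob.

Call:
{"method": "step_arm", "body": {"commands": [0.01,0,-0.03,0,0,0,0.05,0.015,-0.05,0,0,0,0.09,0.03,-0.05,0,0,0,0.135,0.045,-0.05,0,0,0,0.18,0.06,-0.05,0,0,0,0.225,0.074,-0.04,0,0,0,0.265,0.074,-0.01,0,0,0,0.296,0.074,0.03,0,0,0,0.296,0.074,0.08,0,0,0,0.296,0.074,0.13,0,0,0]}}

```text
t: 21.35
tcp_pos: [0.4163, -0.0765, 0.3038]
tool_rot: [-0.099, 0.992, 0.006, 0.077]
force: [1.0, 0.1, -1.6]
finger_gap: 0.598
gripper_force: 0.0
```

Run:
```python
from h import *
st();rel([-.1525,.0025,.15]);rel([-.1525,.0025,.083])
```

```text
t 21.35 deck mm [-117.7    4.4  269.2] F deck [ 0.1 -0.1 -1.8] gap 0.598 0.0
shift mm [ -7.5  -1.4 124. ] turn [-0.23  0.29 -0.05]
shift mm [-30.2  -1.2 187. ] turn [-0.23  0.29 -0.05]
```

Call:
{"method": "step_arm", "body": {"commands": [-0.002,0,0.035,0,0,0,-0.005,-0.001,0.075,0,0,0,-0.007,-0.001,0.115,0,0,0,-0.012,-0.001,0.13,0,0,0,-0.018,-0.001,0.145,0,0,0,-0.024,-0.001,0.163,0,0,0,-0.03,-0.001,0.181,0,0,0,-0.03,-0.001,0.181,0,0,0,-0.03,-0.001,0.181,0,0,0,-0.03,-0.001,0.181,0,0,0]}}

```text
t: 22.35
tcp_pos: [0.4734, -0.0662, 0.1304]
tool_rot: [-0.1, 0.992, 0.007, 0.076]
force: [-1.2, 0.3, 1.0]
finger_gap: 0.598
gripper_force: 0.0
```

Run:
```python
from h import *
st();rel([-.1525,.0025,.083])
```

```text
t 22.35 deck mm [-149.9    3.1   89.2] F deck [-0.5  0.6  1.4] gap 0.598 0.0
shift mm [ 0.3 -0.6  6.7] turn [-0.05  0.15  0.01]
```

Call:
{"method": "step_arm", "body": {"commands": [0,0,0.005,0,0,0,0,0,0.005,0,0,0,0,0,0.005,0,0,0,0,0,0.005,0,0,0,0,0,0.005,0,0,0,0,0.003,0.005,0,0,0,0,0.006,0.005,0,0,0,0,0.009,0.005,0,0,0,0,0.012,0.005,0,0,0,0,0.012,0.005,0,0,0], "jaw": 0, "grip_force": 35}}

```text
t: 23.35
tcp_pos: [0.4719, -0.0555, 0.1248]
tool_rot: [-0.099, 0.992, 0.007, 0.076]
force: [-4.1, -10.2, 5.5]
finger_gap: 0.291
gripper_force: 34.8
```

```bash
cat >> h.py <<'E'
def topred():
    import io,contextlib
    f=io.StringIO()
    d=snap('top');px=d['pixels'].astype(float)[150:180,320:370];b,g,r=px[...,0],px[...,1],px[...,2]
    w=np.clip(r-np.maximum(g,b)-30,0,None);w[w<25]=0
    Y=[1000*ond(d,(w[v]*np.arange(320,370)).sum()/w[v].sum(),v+150,.01)[1] for v in range(17,23) if w[v].sum()>40]
    print('top red y',np.round(np.mean(Y),2),np.round(Y,1))
E
python3 - <<'E'
from h import *
st();knob();topred()
E
```

```text
t 23.35 deck mm [-152.    13.9   83.9] F deck [-2.6 -9.2  7.7] gap 0.291 34.8
r 0.15258370199295013 a -0.09090448327515005
top red y -73.12 [-73.2 -73.5 -73.1 -72.7 -72.9 -73.3]
```

About 1.4 mm remains, or 7 mm at the knob.

Call:
{"method": "step_arm", "body": {"commands": [0,0.001,0,0,0,0,0,0.002,0,0,0,0,0,0.003,0,0,0,0,0,0.004,0,0,0,0,0,0.005,0,0,0,0,0,0.006,0,0,0,0,0,0.0065,0,0,0,0,0,0.0065,0,0,0,0,0,0.0065,0,0,0,0,0,0.0065,0,0,0,0]}}

```text
t: 24.4
tcp_pos: [0.4707, -0.0494, 0.1248]
tool_rot: [-0.099, 0.992, 0.007, 0.076]
force: [-5.2, -9.9, 4.7]
finger_gap: 0.292
gripper_force: 35.0
```

Run:
```python
from h import *
st();knob();topred()
```

```text
t 24.4 deck mm [-152.    20.1   83.9] F deck [-3.9 -8.6  7.5] gap 0.292 35.0
r 0.1532790403933458 a -0.13129511316609263
top red y -74.04 [-74.  -74.3 -74.  -73.7 -74.  -74.2]
```

Call:
{"method": "step_arm", "body": {"commands": [0,0.001,0,0,0,0,0,0.002,0,0,0,0,0,0.002,0,0,0,0,0,0.002,0,0,0,0,0,0.002,0,0,0,0,0,0.002,0,0,0,0,0,0.002,0,0,0,0,0,0.002,0,0,0,0,0,0.002,0,0,0,0,0,0.002,0,0,0,0]}}

```text
t: 25.45
tcp_pos: [0.4704, -0.0475, 0.1248]
tool_rot: [-0.099, 0.992, 0.007, 0.076]
force: [-5.7, -12.2, 5.3]
finger_gap: 0.291
gripper_force: 35.0
```

Run:
```python
from h import *
st();knob();topred()
```

```text
t 25.45 deck mm [-151.9   22.    83.9] F deck [ -4.4 -10.8   8.5] gap 0.291 35.0
r 0.15344562713502868 a -0.1440534998797022
top red y -74.44 [-74.6 -74.5 -74.1 -74.3 -74.7 -74.4]
```

Call:
{"method": "step_arm", "body": {"commands": [0,0,0,0,0,0,0,0,0,0,0,0,0,0,0,0,0,0,0,0,0,0,0,0,0.01,0,-0.025,0,0,0,0.02,0,-0.06,0,0,0,0.03,0,-0.1,0,0,0,0.03,0,-0.145,0,0,0,0.03,0,-0.19,0,0,0,0.03,0,-0.235,0,0,0], "jaw": 60}}

```text
t: 26.5
tcp_pos: [0.4054, -0.0583, 0.354]
tool_rot: [-0.1, 0.992, 0.008, 0.075]
force: [2.1, -0.5, -0.2]
finger_gap: 0.599
gripper_force: 0.0
```

Call:
{"method": "step_arm", "body": {"commands": [0,0,-0.045,0,0,0,0,0,-0.09,0,0,0,-0.03,0,-0.125,0,0,0,-0.07,-0.02,-0.13,0,0,0,-0.11,-0.035,-0.13,0,0,0,-0.155,-0.055,-0.13,0,0,0,-0.2,-0.075,-0.13,0,0,0,-0.24,-0.095,-0.12,0,0,0,-0.28,-0.095,-0.1,0,0,0,-0.296,-0.095,-0.08,0,0,0]}}

```text
t: 27.5
tcp_pos: [0.7034, -0.0954, 0.4741]
tool_rot: [-0.101, 0.992, 0.008, 0.076]
force: [-0.7, -0.1, 0.3]
finger_gap: 0.597
gripper_force: 0.0
```

Run:
```python
from h import *
topred();w=snap('wrist');fine(w);st()
z=snap('top')['pixels'];cv2.imwrite('pics/end.png',np.hstack([cv2.resize(w['pixels'][150:270,240:400],None,fx=2.5,fy=2.5),cv2.resize(z[140:320,220:420],(400,300))]))
```

```text
top red y nan []
red -74.61 sd 0.1 rows 16 width px 4.9375
green -74.39 sd 0.05 rows 23 width px 8.0
remaining mm -0.21334191997922858 handle rad -0.007111397332640952
t 27.6 deck mm [203.8 -70.3 282.9] F deck [-0.6  0.2 -0.7] gap 0.603 0.0
  return _methods._mean(a, axis=axis, dtype=dtype,
  ret = ret.dtype.type(ret / rcount)
```

View pics/end.png

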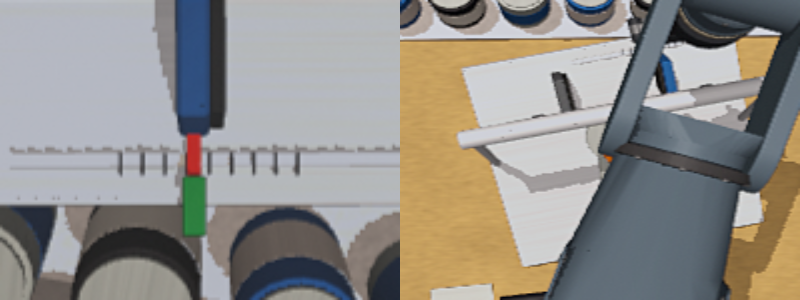

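The left half shows the red pointer centred on the green block, 0.2 mm past it, and the arm is clear. I'll back off once to confirm the lever.

Call:
{"method": "step_arm", "body": {"commands": [0.01,0,-0.03,0,0,0,0.05,0.015,-0.05,0,0,0,0.09,0.03,-0.05,0,0,0,0.135,0.045,-0.05,0,0,0,0.18,0.06,-0.05,0,0,0,0.225,0.074,-0.04,0,0,0,0.265,0.074,-0.03,0,0,0,0.3,0.074,-0.03,0,0,0,0.3,0.074,-0.03,0,0,0,0.3,0.074,-0.03,0,0,0]}}

```text
t: 28.65
tcp_pos: [0.3897, -0.0835, 0.4619]
tool_rot: [-0.099, 0.992, 0.006, 0.077]
force: [-0.9, 0.1, -0.5]
finger_gap: 0.597
gripper_force: 0.0
```

Run:
```python
from h import *
topred();d=snap('top')
k,c=blobs(d['pixels'],(8,150,120),(20,255,255),(305,215,360,258))
for x in c:
    if len(x)>20:
        q=x[:,0,:];a=q[q[:,1].argmin()];b=q[q[:,1].argmax()];A=ond(d,*a,.072);B=ond(d,*b,.072);print(A,B,'lever dir',np.arctan2(A[1]-B[1],A[0]-B[0]),'rel handle(+.14)',np.arctan2(A[1]-B[1],A[0]-B[0])+.144,np.linalg.norm(A-B))
```

```text
top red y -74.46 [-74.7 -74.5 -74.1 -74.3 -74.7 -74.4]
[0.0049053  0.03138408 0.072     ] [-0.0685647   0.01030451  0.072     ] lever dir 0.27940848765148674 rel handle(+.14) 0.42340848765148675 0.07643421329533259
```

Lever at +0.42 rad (left stop), pointer on the mark.

```bash
python3 -c "
from station import manip
print(manip.sign_off())"
```

```text
the job is handed in; nothing more can be done
None
```

The job is handed in at about 29 s of the 64 s allowed: the lever is fully left, the handle free-wheeled right with the jaw staying put, and the red pointer stands within about 0.2 mm of the green mark.

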